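# Gauge the glaze at the marked spot

## Robot

A 7-joint arm with a two-finger parallel gripper is mounted at the origin on the work surface. World frame = base frame: x ahead of the robot, y to its left, z up, the work surface at z = 0. Lengths are in m, angles in rad, forces in N, time in s.
With the tool pointing down it reaches from about 0.35 to 0.9 m from the base axis. Payload 8.1 kg.
Tool frame: the origin (TCP) lies midway between the tips of the shut fingers; the grasp point (between the pads) lies arm.grasp_offset behind it (arm.grasp_offset is the distance from the TCP to the grasp point, in m); z points along the fingers, y is the line along which they close (so a half turn about z gives the same grasp; the last joint's range is limited). The gripper opens to 92 mm and grips with 3 to 60 N. Pads are 19 mm wide; open, the fingers measure 130 mm over their backs; the gripper's body (75 mm by 190 mm) begins 47 mm behind the grasp point.
Start: joints at [-1.423, 0.434, 0.025, 1.573, -0.012, 1.134, -0.075], TCP at [0.155, 0.605, 0.227] pointing down, gripper open.
Joint ranges: [-2.62, 2.62], [-0.44, 2.09], [-1.27, 1.32], [0.08, 2.57], [-1.32, 4.46], [0.12, 2], [-2.74, 2.74]. Speed limits (rad/s): [2.22, 2.22, 3.01, 3.01, 3.14, 3.14, 3.14].

## Interface

Orientations are given as a rotation vector (axis times angle).
In Python, from cell import observe, imaging, arm gives the robot as it stands.
- The arm moves only by the tool apply_moves, never from a script. Its argument "commands" is a list of rows, each a list of 5 numbers: the opening in per cent of the stroke, from 0 (shut) to 100 (fully open), then the shift along the world's x, y, z in units of 0.06 m (1.0 is 0.06 m), then the turn about the world's z in units of 0.5 rad (1.0 is 0.5 rad). A call has 1 to 12 rows; each row shifts and turns the commanded pose from where the row before left it; what a row does not reach is not made up. A row lasts 1/8 s, in which the tool goes at most 62.5 mm and 10.7 degrees, less where a joint would pass 70% of its speed; a pose out of reach is approached as far as the arm can. A call with a number of a shift or a turn outside -1 to 1 is refused whole. A call with a gripper value outside its range is refused whole. The fingers move at their own pace and stop on an object; "newtons" is the grip in N (left out, the last holds). Time passes only in rows, so rows that do not move let the fingers close. It gives the time, the measured TCP pose, the force, the opening and the grip force at its end, in the units of the state.
- observe(): the state, without advancing time (a new reading comes with each control period).
- imaging.get_image(name): name is "scene" or "side" or "wrist"; returns (picture, depth): 480x640x3 uint8, red, green, blue; 480x640 float32, m along the optical axis (not along the pixel's ray), 0 where there is no reading.
- imaging.camera_params(name): a dict with "camera_matrix" (3x3 intrinsics, pixels), "origin" and "rotation" of the camera in the world; the wrist camera has in their place "tool_from_camera" (4x4, takes a point from camera to tool coordinates, whose origin is the TCP and whose axes are the flange's). Camera axes: x right, y up, looking along -z (the intrinsics and any distortion apply to the point x, -y, -z); pixel columns grow to the right and rows downward; lengths in m; the calibration is good to about 2 mm. A picture is of the moment at which its call begins: read the wrist's pose just before it. camera_params takes no time and is no camera call.
- arm.sign_off(): hands the job in; it is judged then, once.
The state is a dict: "clock": time; "joints": joint angles; "dq": joint speeds; "joint_efforts": joint torques, N m; "position": TCP position; "ee_rot": TCP orientation; "force": force on the tool from outside, world axes, zero at the start; "ft_torque": the same for the moment, N m; "width": opening from 0.0 (shut) to 1.0 (fully open); "gripper_force": force on a finger pad.
Only numpy, scipy, OpenCV 4.12 (cv2) and the standard library are available. Lean on these libraries where they do the work, as an engineer would, in place of code of your own. Each camera call takes 0.05 s, during which the arm holds its last target. There are 200 camera calls.

## Task

Slide the flat orange glaze gauge up out of its slot in the plywood rack, then touch its sprung probe to the glazed black tile inside the white ring, with the gauge square to the tile's sloping face, and press lightly until the probe is about half-way in. Finish while still gripping the gauge and holding it there for the reading; leave the other plates, the tilted stand and everything else on the table as they are.

Things in the scene. Friction and masses are not known exactly. Their poses are not given: they have to be found in the camera images.
- gauge_mid (a point): Centre of the loose orange gauge: a flat plate 50 mm wide (its x), 10 thick (its y), 130 tall (its z, up), 0.1 to 0.15 kg, upright in one of the rack's three slots, lower edge 32 mm and top 162 mm above the table. Grip it across the thickness at the black rubber band, 28 to 62 mm above this centre. A thin round steel probe sticks out below the middle of the lower edge.
- probe_tip (a point): The rounded end (4 mm radius) of the gauge's steel probe, on the plate's middle axis, 83 mm below the centre of the gauge (18 mm below the plate's lower edge) when not pressed; it moves up into the plate along the gauge's z as it is pressed.
- probe (a joint): How far the sprung probe is pushed into the gauge, in m: 0 out, 0.010 fully in. The spring gives about 1.5 N at the start of travel, 4.5 N half-way and 7.5 N fully in.
- gauge: The gauge with its probe; origin in the middle of the plate's lower edge, 65 mm below its centre; axes as for the centre.
- rack: Fixed plywood rack 84 (x) by 160 (y) by 70 mm tall, origin under its centre. Slots at y = -45, 0 and 45 mm hold plates upright, their width along the rack's x. Grooves guide the plates' side edges from 32 to 70 mm above the table, with about 1.5 mm play each side in thickness and 2 mm in width, so a plate must rise 38 mm (56 mm with a probe below) to come clear.
- glass_slab: Loose amber glass plate 50 by 10 by 70 mm in another slot of the rack, its top 102 mm above the table; origin in the middle of its lower edge. Leave it.
- clay_slab: Loose brown clay plate with a cream upper part, 50 by 10 by 66 mm, in another slot of the rack, its top 98 mm above the table; origin in the middle of its lower edge. Leave it.
- spot (a point): Centre of the white ring (9 mm inner, 12 mm outer radius) in the middle of the top face of the black tile. z points out of the tile's face; the face slopes by 0.2 to 0.45 rad, x points up the slope and y runs level across it.
- tile: Black glazed tile 110 by 110 by 8 mm on a hinged wooden board (130 by 134 mm) of a plywood stand; origin on the hinge, 67 mm down the slope from the spot and 16 mm below the face; axes as for the spot. The hinge is stiff and stays put under a light push. A low lip runs along the tile's lower edge; two struts, 92 mm above the table, stand 71 mm to each side of the spot.
- pinch_pot: Small loose clay pot, 48 mm wide and 50 mm tall, standing between the rack and the stand; origin under its centre. Leave it.
- cup: Loose terracotta cup, 72 mm wide, 80 mm tall, at the far side; origin under its centre. Leave it.
- bowl: Loose ochre bowl, 120 mm wide, 55 mm tall, at the far side; origin under its centre. Leave it.
- glaze_jar: Loose jar with a white cap, 70 mm wide, 90 mm tall, at the left; origin under its centre. Leave it.
- wood_block: Loose wooden block 90 by 50 by 30 mm at the right; origin under its centre. Leave it.

How it is judged:
By the outcome, as a careful person would: the job done as asked, in the order asked, and still so for the second after the job is handed in, while the arm keeps its last pose, push and grip.
It also fails if it takes over 45 s, if anything falls off the work surface, if the arm or the gripper's body presses on something with over 40 N, if the wrist force passes 120 N, or if a joint passes its speed limit or range.

## Working session

There is one attempt and no reset: what is moved stays moved. The work goes in short steps, Python scripts to look and compute and a tool call to move; the robot and the scene stay as the last step left them, time stands still between calls to the robot, and variables do not carry over. Pictures are saved under pics/ and viewed, at most 10 in all, crops included, and the job is handed in when it is done.

Besides the shell and the picture viewer there is one more tool, called by a JSON object that holds its "op" and its "data", one argument or row to a line. apply_moves: Moves the arm, as the interface text tells. Its arguments: {"type":"object","properties":{"commands":{"type":"array"},"newtons":{"type":"number"}},"required":["commands"]}

```bash
ls; mkdir -p pics; cat > h.py <<'E'
import numpy as np, cv2
from scipy.spatial.transform import Rotation as R
from cell import observe, imaging, arm
def shot(n):
    s=observe(); im,d=imaging.get_image(n); return s,im,d,cam(n,s)
def cam(n,s):
    p=imaging.camera_params(n); K=np.array(p['camera_matrix'])
    if 'origin' in p: o=np.array(p['origin']); r=np.array(p['rotation']); r=r if r.shape==(3,3) else R.from_rotvec(r).as_matrix()
    else:
        T=np.array(p['tool_from_camera']); W=R.from_rotvec(s['ee_rot']).as_matrix()
        o=W@T[:3,3]+np.array(s['position']); r=W@T[:3,:3]
    return K,o,r
def pts(d,c,mask=None):
    K,o,r=c; m=(d>0) if mask is None else (d>0)&(mask>0)
    v,u=np.nonzero(m); z=d[v,u]
    P=np.stack([(u-K[0,2])/K[0,0]*z,-(v-K[1,2])/K[1,1]*z,-z],1)
    return P@r.T+o, np.stack([u,v],1)
def proj(P,c):
    K,o,r=c; q=(np.atleast_2d(P)-o)@r; z=-q[:,2]
    return np.stack([K[0,0]*q[:,0]/z+K[0,2],-K[1,1]*q[:,1]/z+K[1,2]],1)
def save(n,im): cv2.imwrite('pics/'+n+'.png',im[...,::-1])
E
python3 - <<'E'
from h import *
print(observe()); print(arm.grasp_offset)
for n in ['scene','side','wrist']:
    print(n,{k:np.round(v,4).tolist() if not isinstance(v,str) else v for k,v in imaging.camera_params(n).items()})
for n in ['scene','side']:
    s,im,d,c=shot(n); save(n,im); np.savez('pics/'+n,im=im,d=d)
E
```

```text
pics
{'clock': 0.0, 'joints': array([-1.4225941 ,  0.43522403,  0.02495091,  1.5741004 , -0.0115679 ,
        1.13400221, -0.07510579]), 'dq': array([-1.31688241e-03,  3.02101111e-05, -6.97548655e-04,  3.43401217e-04,
        8.09322022e-04,  1.54174986e-03, -5.72114648e-04]), 'joint_efforts': array([-1.04550294e-03, -6.67838931e+01,  9.84782986e-01, -3.14468873e+01,
       -6.04772056e-02,  4.25646943e-02,  1.70600160e-04]), 'position': array([0.15503906, 0.60493213, 0.2259428 ]), 'ee_rot': array([-3.92988446e-01, -3.11687937e+00,  2.49641907e-03]), 'force': array([-0.78246449, -0.44863221,  0.19405329]), 'ft_torque': array([0.00202159, 0.03093145, 0.06256795]), 'gripper_force': 0.0, 'width': 1.0018500580097631}
0.0188
scene {'camera_matrix': [[453.3653, 0.0, 321.8494], [0.0, 453.3653, 241.4719], [0.0, 0.0, 1.0]], 'origin': [1.4134, 0.0003, 1.1225], 'rotation': [0.5165, 0.5363, 1.5018]}
side {'camera_matrix': [[569.211, 0.0, 307.9524], [0.0, 569.211, 247.2917], [0.0, 0.0, 1.0]], 'origin': [-0.0869, -0.8365, 0.9088], 'rotation': [0.8783, -0.3018, -0.613]}
wrist {'camera_matrix': [[405.4994, 0.0, 313.392], [0.0, 405.4994, 240.9379], [0.0, 0.0, 1.0]], 'tool_from_camera': [[-0.0008, 0.9506, 0.3105, 0.0854], [1.0, 0.0008, 0.0002, -0.0003], [-0.0, 0.3105, -0.9506, -0.1579], [0.0, 0.0, 0.0, 1.0]]}
```

View pics/scene.png

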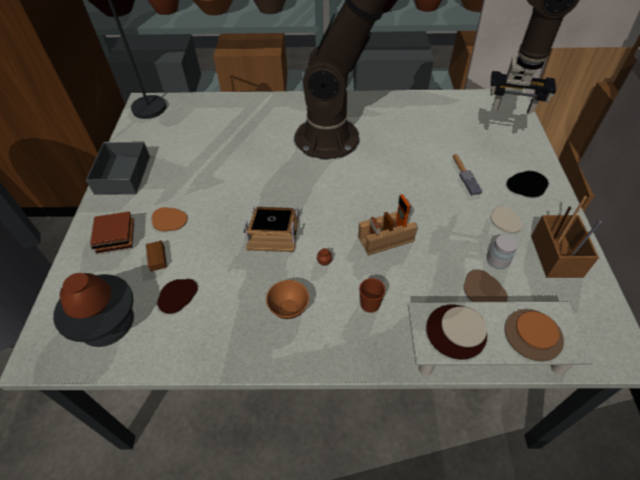

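View pics/side.png

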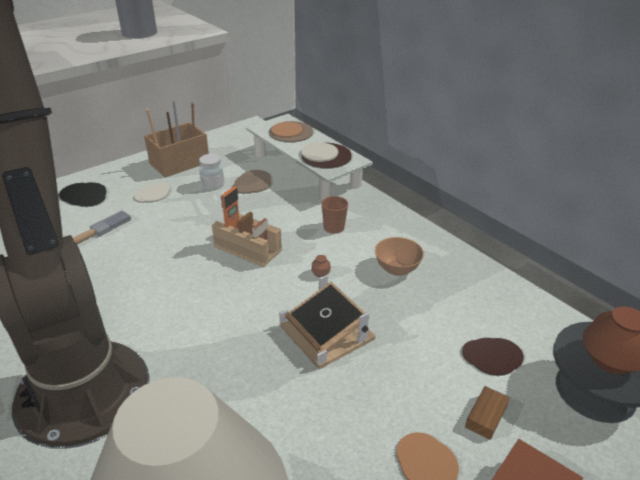

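```bash
cat > m.py <<'E'
from h import *
for n,box,gb in [('scene',(245,200,305,238),(385,190,420,235)),('side',(285,275,370,350),(215,180,245,235))]:
    f=np.load(f'pics/{n}.npz'); im,d=f['im'],f['d']; c=cam(n,None)
    hsv=cv2.cvtColor(im,cv2.COLOR_RGB2HSV)
    m=np.zeros(d.shape,np.uint8); x0,y0,x1,y1=box; m[y0:y1,x0:x1]=1
    dark=(m>0)&(im.max(2)<60); nl,lab,st,ce=cv2.connectedComponentsWithStats(dark.astype(np.uint8))
    k=1+np.argmax(st[1:,4]); P,_=pts(d,c,lab==k)
    p0=np.median(P,0)
    for _ in range(5):
        A=np.c_[P[:,:2],np.ones(len(P))]; w=np.linalg.lstsq(A,P[:,2],rcond=None)[0]; e=P[:,2]-A@w; P=P[abs(e)<max(.003,2*e.std())]
    nrm=np.array([-w[0],-w[1],1]); nrm/=np.linalg.norm(nrm)
    up=w[:2]/np.hypot(*w[:2])
    # ring: bright px inside hull
    hull=cv2.convexHull(np.argwhere(lab==k)[:,::-1].astype(np.int32)); hm=np.zeros_like(m); cv2.fillConvexPoly(hm,hull,1); hm=cv2.erode(hm,np.ones((7,7)))
    ring=(hm>0)&(im.min(2)>70); P2,uv=pts(d,c,ring)
    (u,v),sz,_=cv2.fitEllipse(uv.astype(np.float32)) if len(uv)>5 else ((0,0),0,0)
    K,o,r=c; ray=r@np.array([(u-K[0,2])/K[0,0],-(v-K[1,2])/K[1,1],-1])
    t=(w[2]-o[2]+w[:2]@o[:2])/(ray[2]-w[:2]@ray[:2]); rect=cv2.minAreaRect(P[:,:2].astype(np.float32))
    print(n,'tile n',nrm.round(4),'tilt',np.arccos(nrm[2]).round(4),'up az',np.arctan2(up[1],up[0]).round(4),'resid',e.std().round(4),'spot',(o+t*ray).round(4),(u,v),sz,P2.mean(0).round(4), 'rect',rect)
    x0,y0,x1,y1=gb; m[:]=0; m[y0:y1,x0:x1]=1
    og=(m>0)&(hsv[...,0]<14)&(hsv[...,1]>190)&(hsv[...,2]>110)
    P,uv=pts(d,c,og); P=P[P[:,2]>.075]; 
    print(' orange',len(P),P.min(0).round(4),P.max(0).round(4),np.median(P,0).round(4))
    A=P[:,:2]-np.median(P[:,:2],0); A=A[np.linalg.norm(A,axis=1)<.04]; q=np.linalg.svd(A-A.mean(0))[2]; print(' dir',q[0],np.linalg.svd(A-A.mean(0))[1],'center',P[:,:2].mean(0))
    x,y=[int(v) for v in ((gb[0]+gb[2])/2,(gb[1]+gb[3])/2)]
    cr=im[y-50:y+70,x-70:x+70]; save(n+'_r',cv2.resize(cr,None,fx=5,fy=5,interpolation=cv2.INTER_CUBIC))
E
python3 m.py
```

```text
scene tile n [-0.2825  0.0186  0.9591] tilt 0.287 up az -0.0657 resid 0.0014 spot [-4.098  -3.796  -1.2138] (0, 0) 0 [nan nan nan] rect ((0.47660893201828003, -0.1723785698413849), (0.10835716128349304, 0.11601221561431885), 86.24845886230469)
 orange 46 [0.4727 0.2196 0.0778] [0.5174 0.2396 0.1655] [0.5059 0.233  0.1599]
 dir [0.93281739 0.36034944] [0.09940447 0.01480941] center [0.50265087 0.23160605]
side tile n [-0.2769  0.0188  0.9607] tilt 0.2813 up az -0.0677 resid 0.0015 spot [ 0.4757 -0.1728  0.0633] (325.225830078125, 312.2599182128906) (8.80755615234375, 11.0790376663208) [ 0.4754 -0.1727  0.0633] rect ((0.4743870496749878, -0.17539161443710327), (0.10908006131649017, 0.10428211092948914), 87.20711517333984)m.py:19: RuntimeWarning: Mean of empty slice.
  print(n,'tile n',nrm.round(4),'tilt',np.arccos(nrm[2]).round(4),'up az',np.arctan2(up[1],up[0]).round(4),'resid',e.std().round(4),'spot',(o+t*ray).round(4),(u,v),sz,P2.mean(0).round(4), 'rect',rect)
  ret = um.true_divide(
Traceback (most recent call last):
  File "m.py", line 23, in <module>
    print(' orange',len(P),P.min(0).round(4),P.max(0).round(4),np.median(P,0).round(4))
                           ~~~~~^^^
ValueError: zero-size array to reduction operation minimum which has no identity
```

{"op": "apply_moves", "data": {
  "commands": [
    [100,0,0,0.5,0],
    [100,0,0,0.5,0],
    [100,0.4,-0.5,0,0.05],
    [100,0.5,-0.55,0,0.05],
    [100,0.5,-0.55,0,0.05],
    [100,0.5,-0.55,0,0.05],
    [100,0.5,-0.55,0,0.05],
    [100,0.5,-0.55,0,0.05],
    [100,0.5,-0.55,0,0.05],
    [100,0.5,-0.55,0,0.05],
    [100,0.5,-0.55,0,0.05],
    [100,0.5,-0.55,0,0.05]
  ]
}}

```text
clock: 1.6
position: [0.4498, 0.2772, 0.2865]
ee_rot: [0.0, -3.141, 0.0]
force: [-0.0, 0.8, 0.4]
width: 0.999
gripper_force: 0.0
```

{"op": "apply_moves", "data": {
  "commands": [
    [100,0.4,-0.4,0.2,0.05],
    [100,0.2,-0.3,0.2,0.05],
    [100,0,0,0,0],
    [100,0,0,0,0]
  ]
}}

```text
clock: 2.1
position: [0.4842, 0.2374, 0.3101]
ee_rot: [0.078, -3.139, -0.0]
force: [-1.1, 0.2, -0.0]
width: 1.001
gripper_force: 0.0
```

```bash
python3 - <<'E'
from h import *
s,im,d,c=shot('wrist'); save('w1',im); np.savez('pics/w1',im=im,d=d,pos=s['position'],rot=s['ee_rot']); print(s['position'],s['ee_rot'],s['clock'])
E
```

```text
[0.48421615 0.23735318 0.31008992] [ 7.80198524e-02 -3.13948970e+00 -1.95295062e-04] 2.1
```

View pics/w1.png

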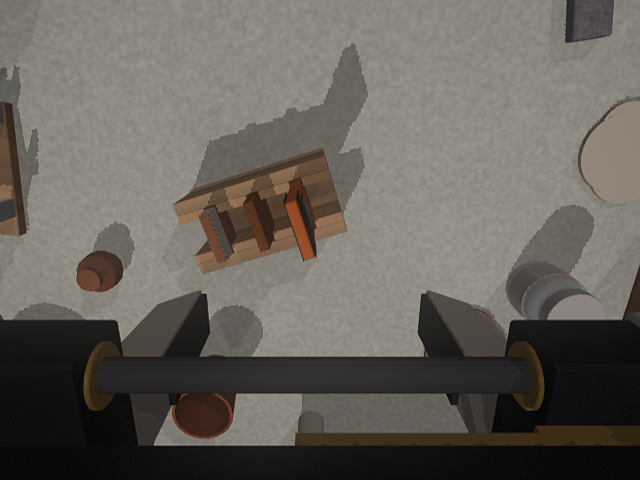

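```bash
cat > m2.py <<'E'
from h import *
f=np.load('pics/w1.npz'); im,d=f['im'],f['d']; c=cam('wrist',dict(position=f['pos'],ee_rot=f['rot']))
hsv=cv2.cvtColor(im,cv2.COLOR_RGB2HSV)
m=np.zeros(d.shape,np.uint8); m[140:280,165:355]=1
P,uv=pts(d,c,m)
def rect(sel,name):
    r=cv2.minAreaRect(P[sel][:,:2].astype(np.float32)); b=cv2.boxPoints(r); e=[b[1]-b[0],b[2]-b[1]]
    l=max(e,key=np.linalg.norm); print(name,sel.sum(),'c',np.round(r[0],4),'size',np.round(r[1],4),'long az',np.arctan2(l[1],l[0]).round(4),'z',np.median(P[sel,2]).round(4))
rect(P[:,2]>.155,'gauge top')
rect((P[:,2]>.09)&(P[:,2]<.11),'slabs')
t=(P[:,2]>.066)&(P[:,2]<.075); rect(t,'rack top'); rect(t&(uv[:,1]<200),'rack wall')
for lo in np.arange(.06,.18,.01): print(lo.round(2),((P[:,2]>lo)&(P[:,2]<lo+.01)).sum(),end=' | ')
E
python3 m2.py
```

```text
gauge top 880 c [0.4903 0.2266] size [0.0517 0.0112] long az 0.3517 z 0.1613
slabs 1457 c [0.506  0.1846] size [0.0507 0.1014] long az -1.2201 z 0.0983
rack top 5681 c [0.506  0.1842] size [0.0803 0.1604] long az -1.2183 z 0.0697
rack wall 2384 c [0.4827 0.1832] size [0.0357 0.1461] long az -1.2176 z 0.0697
0.06 4132 | 0.07 2107 | 0.08 346 | 0.09 840 | 0.1 617 | 0.11 91 | 0.12 54 | 0.13 101 | 0.14 102 | 0.15 208 | 0.16 725 | 0.17 0 |
```

{"op": "apply_moves", "data": {
  "commands": [
    [100,0.1,-0.18,0,0.3],
    [100,0,0,-0.3,0.3],
    [100,0,0,-0.6,0],
    [100,0,0,-0.6,0],
    [100,0,0,-0.6,0],
    [100,0,0,-0.5,0],
    [100,0,0,-0.32,0],
    [100,0,0,-0.2,0],
    [100,0,0,0,0],
    [100,0,0,0,0]
  ]
}}

```text
clock: 3.4
position: [0.4914, 0.2261, 0.1242]
ee_rot: [-0.546, 3.093, 0.001]
force: [0.2, 0.2, 0.1]
width: 1.0
gripper_force: 0.0
```

```bash
python3 - <<'E'
from h import *
s=observe(); print(s['position'],s['ee_rot'],s['joints'].round(2)); a=R.from_rotvec(s['ee_rot']).as_matrix(); print(np.arctan2(a[1,1],a[0,1]))
E
```

```text
[0.49143415 0.22613257 0.12420408] [-5.45919836e-01  3.09285104e+00  7.55834366e-04] [-0.64  0.41  0.15  1.91 -0.08  0.83  1.47]
1.9202177613907998
```

{"op": "apply_moves", "data": {
  "commands": [
    [0,0,0,0,0],
    [0,0,0,0,0],
    [0,0,0,0,0],
    [0,0,0,0,0],
    [0,0,0,0,0],
    [0,0,0,0,0]
  ],
  "newtons": 12
}}

```text
clock: 4.15
position: [0.4911, 0.2256, 0.1235]
ee_rot: [0.546, -3.094, -0.0]
force: [-0.3, -0.1, -0.2]
width: 0.4
gripper_force: 0.0
```

{"op": "apply_moves", "data": {
  "commands": [
    [0,0,0,0.2,0],
    [0,0,0,0.2,0],
    [0,0,0,0.1,0],
    [0,0,0,0,0]
  ]
}}

```text
clock: 4.65
position: [0.4914, 0.2258, 0.1542]
ee_rot: [-0.545, 3.093, 0.001]
force: [-0.1, 0.1, -1.6]
width: 0.104
gripper_force: 12.0
```

```bash
python3 - <<'E'
from h import *
s,im,d,c=shot('wrist'); save('w2',im); np.savez('pics/w2',im=im,d=d,pos=s['position'],rot=s['ee_rot']); print(s['position'],s['width']*92,s['gripper_force'],s['force'])
E
```

```text
[0.49137872 0.22580314 0.15419543] 9.582486446861806 11.996473520994186 [-0.10122317  0.10420904 -1.61989289]
```

View pics/w2.png

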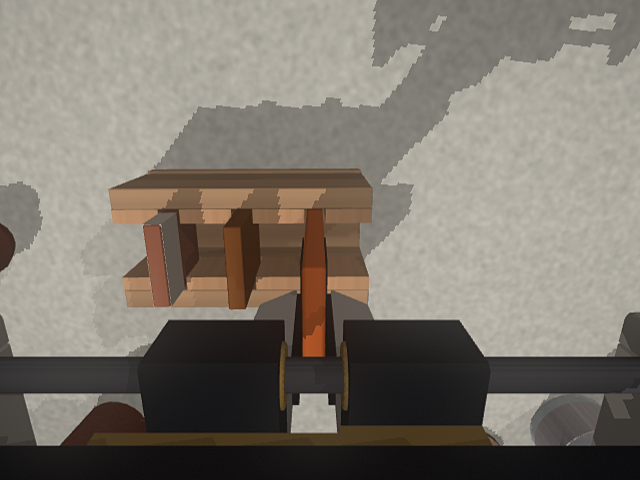

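```bash
cat > g.py <<'E'
from h import *
import sys
tag=sys.argv[1]
ex=lambda s:-R.from_rotvec(s['ee_rot']).as_matrix()[:,0]
s,im,d,c=shot('wrist')
hsv=cv2.cvtColor(im,cv2.COLOR_RGB2HSV)
g=np.array(s['position'])+[0,0,.0188]; e=ex(s); f=R.from_rotvec(s['ee_rot']).as_matrix()[:,1]
m=(hsv[...,1]>170)&(hsv[...,0]<16)
P,uv=pts(d,c,m); q=P-g; a=q@e; b=q@f; z=q[:,2]
k=(abs(b)<.007)&(abs(a)<.08)&(z<.03)&(z>-.14); a,z,b=a[k],z[k],b[k]
# side edge facing the camera (the -e side): a = -25/cos + z*t
t=0;o=-.025
for it in range(6):
    r=a-(t*z+o); w=abs(r)<(.008 if it<3 else .003)
    t,o=np.polyfit(z[w],a[w],1)
print('tilt (top toward -e positive)',-np.arctan(t).round(4),'edge offset',o.round(4),'perp',(o*np.cos(np.arctan(t))).round(4),'n',w.sum(),'z range',z[w].min().round(4),z[w].max().round(4), 'b-lean',np.polyfit(z[w],b[w],1).round(4))
s2,im2,d2,c2=shot('side'); hsv=cv2.cvtColor(im2,cv2.COLOR_RGB2HSV)
P,uv=pts(d2,c2,(hsv[...,1]>150)&(hsv[...,0]<16)); q=P-g; k=(abs(q@f)<.012)&(abs(q@e)<.09)&(q[:,2]>-.13)&(q[:,2]<.06)
if k.sum()>5: print('side: n',k.sum(),'z rel grasp',q[k,2].min().round(4),q[k,2].max().round(4))
x,y=proj(g,c2)[0].astype(int); save('side_'+tag,cv2.resize(im2[max(y-60,0):y+60,max(x-70,0):x+70],None,fx=5,fy=5,interpolation=cv2.INTER_CUBIC))
print('pos',s['position'],'force',s['force'].round(2),'w',s['width'],s['clock'])
E
python3 g.py a
```

```text
tilt (top toward -e positive) -0.0172 edge offset -0.0247 perp -0.0247 n 1344 z range -0.1058 -0.0078 b-lean [-0.0025  0.0001]
pos [0.49111278 0.22568884 0.15370355] force [ 0.54 -0.25 -2.14] w 0.10902830327282789 4.7
```

View pics/side_a.png

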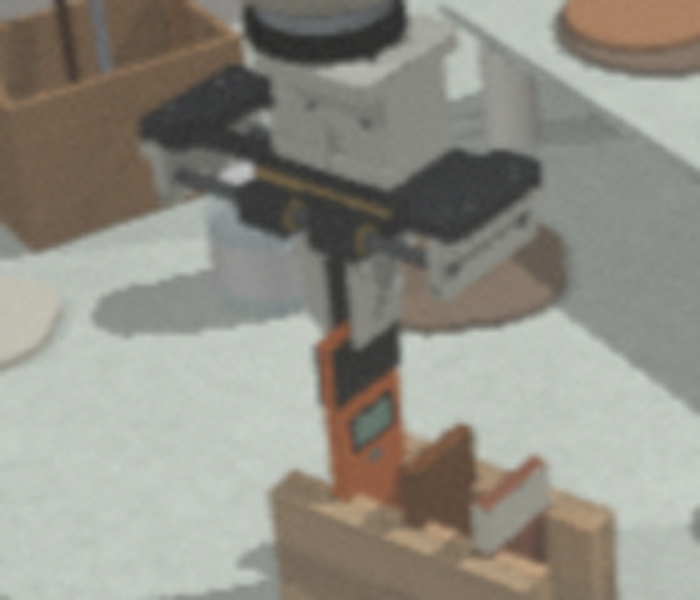

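```bash
python3 - <<'E'
from h import *
s=observe(); M=R.from_rotvec(s['ee_rot']).as_matrix(); e,f=-M[:,0],M[:,1]; g=np.array(s['position'])+[0,0,.0188]; c=cam('side',s)
x,y=proj(g,c)[0].astype(int)
for dz in np.arange(-.06,.03,.01):
    p=g-.025*e-.005*f+[0,0,dz]; q=(proj(p,c)[0]-[x-70,y-60])*5+2.5; p2=g+.025*e-.005*f+[0,0,dz]; q2=(proj(p2,c)[0]-[x-70,y-60])*5+2.5
    print(round(dz,3),q.round(0),q2.round(0))
E
```

```text
-0.06 [339. 434.] [401. 387.]
-0.05 [338. 417.] [400. 370.]
-0.04 [336. 400.] [398. 353.]
-0.03 [334. 383.] [397. 337.]
-0.02 [332. 366.] [395. 320.]
-0.01 [330. 348.] [394. 302.]
0.0 [328. 331.] [392. 285.]
0.01 [327. 313.] [391. 268.]
0.02 [325. 295.] [389. 250.]
```

{"op": "apply_moves", "data": {
  "commands": [
    [0,0,0,-0.05,0],
    [0,0,0,0,0],
    [35,0,0,0,0],
    [35,0,0,0,0],
    [35,0,0,0,0],
    [35,0,0,-0.2,0],
    [35,0,0,-0.25,0],
    [35,0,0,0,0]
  ]
}}

```text
clock: 5.8
position: [0.49, 0.225, 0.1217]
ee_rot: [0.545, -3.091, 0.002]
force: [-0.0, -0.7, -0.5]
width: 0.35
gripper_force: 0.0
```

{"op": "apply_moves", "data": {
  "commands": [
    [0,0,0,0,0],
    [0,0,0,0,0],
    [0,0,0,0,0],
    [0,0,0,0,0],
    [0,0,0,0,0],
    [0,0,0,0,0],
    [0,0,0,0,0],
    [0,0,0,0,0]
  ],
  "newtons": 12
}}

```text
clock: 6.8
position: [0.4914, 0.2258, 0.1239]
ee_rot: [-0.546, 3.093, 0.0]
force: [-0.8, 0.2, 5.2]
width: 0.109
gripper_force: 12.0
```

{"op": "apply_moves", "data": {
  "commands": [
    [0,0,0,0.15,0],
    [0,0,0,0.15,0],
    [0,0,0,0.15,0],
    [0,0,0,0.05,0],
    [0,0,0,0,0]
  ]
}}

```text
clock: 7.42
position: [0.4912, 0.2257, 0.1538]
ee_rot: [-0.546, 3.093, 0.0]
force: [0.5, -0.3, -1.6]
width: 0.104
gripper_force: 12.0
```

```bash
python3 g.py b
```

```text
tilt (top toward -e positive) -0.0066 edge offset -0.0261 perp -0.0261 n 2245 z range -0.104 0.0212 b-lean [0.0003 0.0001]
pos [0.49117772 0.22571057 0.15377405] force [ 0.47 -0.26 -1.57] w 0.10409566017722933 7.425
```

View pics/side_b.png

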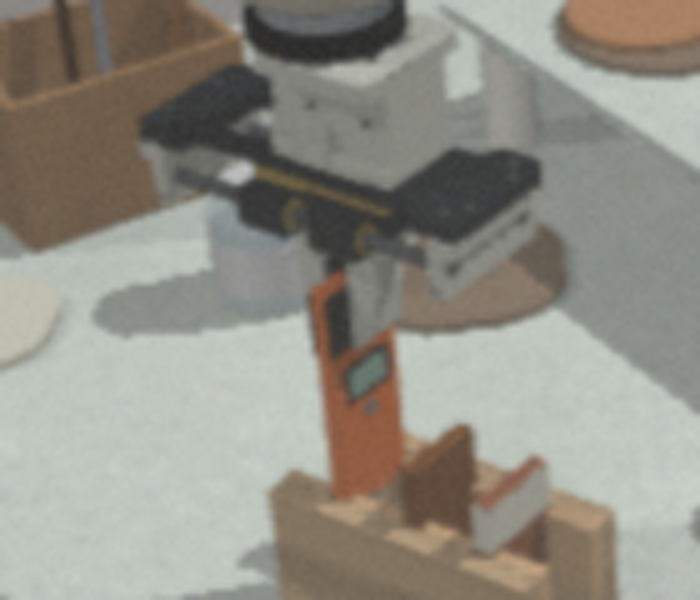

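{"op": "apply_moves", "data": {
  "commands": [
    [0,-0.08,-0.03,0,0],
    [0,-0.08,-0.03,0,0],
    [0,-0.08,-0.03,0,0],
    [0,-0.08,-0.03,0,0],
    [0,-0.08,-0.03,0,0],
    [0,0,0,0,0],
    [0,0,0,0,0]
  ]
}}

```text
clock: 8.4
position: [0.4666, 0.2164, 0.1533]
ee_rot: [0.546, -3.093, 0.001]
force: [-0.1, 0.0, -1.1]
width: 0.109
gripper_force: 12.0
```

```bash
python3 g.py c
```

```text
tilt (top toward -e positive) 0.1474 edge offset -0.0219 perp -0.0217 n 827 z range -0.0679 0.0157 b-lean [0.0008 0.0001]
pos [0.46662491 0.21644568 0.15328144] force [-0.08  0.04 -1.13] w 0.1088269486952352 8.4
```

```bash
cat >> g.py <<'E'
P,uv=pts(d,c,(hsv[...,1]>150)&(hsv[...,0]<16)); q=P-g; A,B,Z=q@e,q@f,q[:,2]
for lo in np.arange(-.11,.03,.01):
    k=(abs(B)<.004)&(abs(A)<.09)&(Z>lo)&(Z<lo+.01)
    if k.sum()>3: print(lo.round(2),k.sum(),np.percentile(A[k],[5,50,95]).round(4))
E
python3 g.py c2
```

```text
tilt (top toward -e positive) 0.1449 edge offset -0.0219 perp -0.0217 n 814 z range -0.0674 0.0159 b-lean [0. 0.]
pos [0.46674084 0.21644083 0.15323406] force [-0.43  0.44 -1.5 ] w 0.10461656293641661 8.5
```

View pics/side_c2.png

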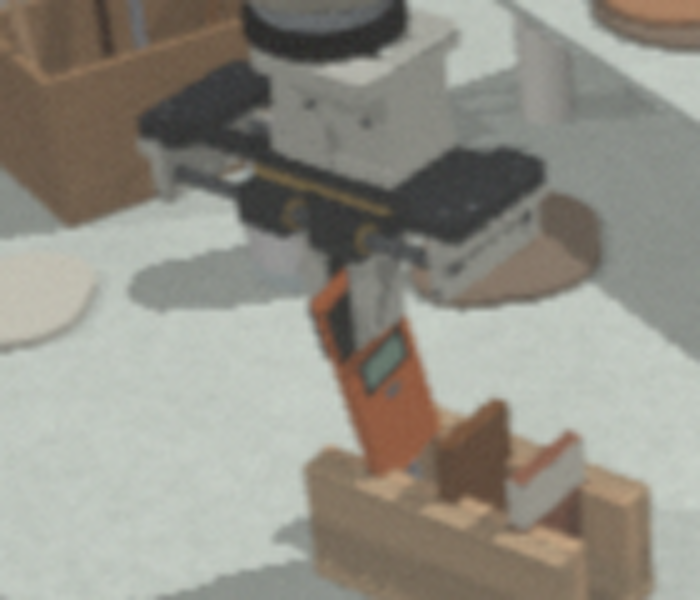

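```bash
cat > t.py <<'E'
from h import *
s,im,d,c=shot('wrist'); hsv=cv2.cvtColor(im,cv2.COLOR_RGB2HSV)
M=R.from_rotvec(s['ee_rot']).as_matrix(); e,f=-M[:,0],M[:,1]; g=np.array(s['position'])+[0,0,.0188]
P,uv=pts(d,c,(hsv[...,1]>150)&(hsv[...,0]<16)); q=P-g; A,B,Z=q@e,q@f,q[:,2]
for lo in np.arange(-.12,.03,.01):
    k=(abs(B)<.004)&(abs(A)<.09)&(Z>lo)&(Z<lo+.01)
    if k.sum()>3: print(lo.round(2),k.sum(),np.percentile(A[k],[5,50,95]).round(4), Z[k].mean().round(4))
k=(abs(B)<.007)&(abs(A)<.09)&(Z>-.08)&(Z<.03)
# side view: orange face plane of plate b=-5: cast rays of orange mask on it
s2,im2,d2,c2=shot('side'); hsv=cv2.cvtColor(im2,cv2.COLOR_RGB2HSV); K,o,r=c2
m=((hsv[...,1]>130)&(hsv[...,0]<16)&(hsv[...,2]>60)).astype(np.uint8)
v,u=np.nonzero(m); D=np.stack([(u-K[0,2])/K[0,0],-(v-K[1,2])/K[1,1],-np.ones(len(u))],1)@r.T
t=((g-.005*f-o)@f)/(D@f); q=o+D*t[:,None]-g; A,Z=q@e,q[:,2]
k=(abs(A)<.07)&(Z>-.12)&(Z<.03)
rng=np.arange(-.085,-.02,.004); L=[];Rr=[]
for z in rng:
    kk=k&(abs(Z-z)<.004)&(A<.06)
    if kk.sum()>4: L.append((z,A[kk].min())); Rr.append((z,A[kk].max()))
L,Rr=np.array(L),np.array(Rr)
for n,X in(('L',L),('R',Rr)):
    print(n,-np.arctan(np.polyfit(X[:,0],X[:,1],1)[0]).round(3),X[:,1].round(3).tolist())
np.savez('pics/last',im=im,d=d); print(s['clock'],s['position'])
E
python3 t.py
```

```text
-0.11 4 [-0.0013 -0.001  -0.0001] -0.1017
-0.1 23 [-0.0033 -0.0026 -0.0015] -0.0959
-0.09 28 [-0.0061 -0.005  -0.0042] -0.0848
-0.08 27 [-0.0083 -0.0075 -0.0068] -0.0747
-0.07 30 [-0.0109 -0.0097 -0.0087] -0.0655
-0.06 41 [-0.0137 -0.0123 -0.0112] -0.0551
-0.05 39 [-0.0155 -0.0148 -0.0137] -0.0453
-0.04 51 [-0.0182 -0.0171 -0.016 ] -0.0355
-0.03 68 [-0.0209 -0.0197 -0.0185] -0.0249
-0.02 70 [-0.0231 -0.0222 -0.0212] -0.0147
-0.01 92 [-0.0258 -0.0247 -0.0235] -0.0046
-0.0 108 [-0.0281 -0.0271 -0.0259] 0.0055
0.01 1672 [-0.0278 -0.0171 -0.0057] 0.0154
0.02 686 [0.0088 0.0136 0.0184] 0.0228
L 0.257 [-0.004, -0.004, -0.004, -0.003, -0.006, -0.009, -0.009, -0.009, -0.012, -0.012, -0.014]
R 0.617 [0.044, 0.04, 0.037, 0.038, 0.038, 0.038, 0.035, 0.035, 0.032, 0.032, -0.007]
8.6 [0.46686113 0.21648847 0.15327993]
```

{"op": "apply_moves", "data": {
  "commands": [
    [0,-0.04,-0.015,0,0],
    [0,-0.04,-0.015,0,0],
    [0,0,0,0,0],
    [0,0,0,0,0]
  ]
}}

```text
clock: 9.2
position: [0.4624, 0.2149, 0.1536]
ee_rot: [-0.546, 3.094, 0.0]
force: [1.3, -0.2, -0.9]
width: 0.11
gripper_force: 12.0
```

```bash
cat > t2.py <<'E'
from h import *
def tilt():
    s,im,d,c=shot('wrist'); hsv=cv2.cvtColor(im,cv2.COLOR_RGB2HSV)
    M=R.from_rotvec(s['ee_rot']).as_matrix(); e,f=-M[:,0],M[:,1]; g=np.array(s['position'])+[0,0,.0188]
    P,uv=pts(d,c,(hsv[...,1]>150)&(hsv[...,0]<16)); q=P-g; A,B,Z=q@e,q@f,q[:,2]
    X=[]
    for lo in np.arange(-.10,0.005,.005):
        k=(abs(B)<.004)&(abs(A)<.05)&(Z>lo)&(Z<lo+.005)
        if k.sum()>6: X.append((Z[k].mean(),np.median(A[k])))
    X=np.array(X); p=np.polyfit(X[:,0],X[:,1],1); p=np.polyfit(*X[abs(X[:,1]-np.polyval(p,X[:,0]))<.001].T,1)
    k=(abs(B)<.004)&(Z>.008)&(Z<.04)&(A<.02)&(A>-.023); pt=np.polyfit(A[k],Z[k],1) if k.sum()>50 else None
    th=-np.arctan(p[0]); print('edge tilt',th.round(4),'axis offset at grasp (perp)',(p[1]*np.cos(th)+.025).round(4),'top line',pt,'top height along axis',None if pt is None else (pt[1]*np.cos(th)).round(4),'n',len(X))
    print('tool M13',M[:,2].round(4),'az e',np.arctan2(e[1],e[0]).round(4),s['position'],s['force'].round(2),s['clock'])
    return s,im,d,c,th
if __name__=='__main__':
    tilt()
E
python3 t2.py
```

```text
edge tilt 0.2774 axis offset at grasp (perp) 0.0002 top line [0.2824213  0.01965195] top height along axis 0.0189 n 19
tool M13 [ 1.e-04  1.e-04 -1.e+00] az e 0.3492 [0.4623543  0.21487776 0.15362362] [ 1.28 -0.16 -0.91] 9.2
```

{"op": "apply_moves", "data": {
  "commands": [
    [0,0,0,0,0],
    [0,0,0,0,0],
    [0,0,0,0.2,0],
    [0,0,0,0.4,0],
    [0,0,0,0.5,0],
    [0,0,0,0.5,0],
    [0,0,0,0.1,0],
    [0,0,0,0,0]
  ],
  "newtons": 40
}}

```text
clock: 10.25
position: [0.462, 0.2147, 0.2554]
ee_rot: [0.546, -3.094, -0.0]
force: [-0.1, 0.5, -1.5]
width: 0.105
gripper_force: 40.0
```

{"op": "apply_moves", "data": {
  "commands": [
    [0,-0.03,-0.3,0,-0.05],
    [0,-0.06,-0.6,0,-0.09],
    [0,-0.07,-0.7,0,-0.1],
    [0,-0.07,-0.7,0,-0.1],
    [0,-0.07,-0.7,0,-0.1],
    [0,-0.07,-0.7,0,-0.1],
    [0,-0.07,-0.7,0,-0.1],
    [0,-0.07,-0.8,0,-0.1],
    [0,-0.07,-0.8,0,-0.09],
    [0,-0.02,-0.4,0,0],
    [0,0,0,0,0],
    [0,0,0,0,0]
  ]
}}

```text
clock: 11.75
position: [0.4255, -0.1687, 0.2549]
ee_rot: [-0.104, -3.138, -0.001]
force: [0.6, 0.5, -1.0]
width: 0.108
gripper_force: 40.0
```

```bash
cat > u.py <<'E'
from t2 import *
import sys
s,im,d,c,th=tilt(); save(sys.argv[1],im); np.savez('pics/'+sys.argv[1],im=im,d=d,pos=s['position'],rot=s['ee_rot'])
m=(im.max(2)<60).astype(np.uint8); P,uv=pts(d,c,m)
n0=np.array([-.2797,.0187,.96]); sp=np.array([.4757,-.1728,.0633])
q=P-sp; k=(abs(q@n0)<.008)&(np.linalg.norm(q,axis=1)<.075); P=P[k]
for _ in range(6):
    A=np.c_[P[:,:2],np.ones(len(P))]; w=np.linalg.lstsq(A,P[:,2],rcond=None)[0]; e=P[:,2]-A@w; P=P[abs(e)<max(.0015,2*e.std())]
n=np.array([-w[0],-w[1],1]); n/=np.linalg.norm(n)
print('tile n',n.round(4),'tilt',np.arccos(n[2]).round(4),'az',np.arctan2(w[1],w[0]).round(4),'N',len(P),'z at spot xy',w@[sp[0],sp[1],1], 'rect',cv2.minAreaRect(P[:,:2].astype(np.float32)))
P2,uv2=pts(d,c,im.min(2)>60); q=P2-sp; k=(abs(q@n0)<.008)&(np.linalg.norm(q,axis=1)<.03); uv2=uv2[k]
print('ring px',k.sum(), P2[k].mean(0).round(4) if k.sum() else '', 'proj spot',proj(sp,c).round(1))
if k.sum()>20:
    print(uv2.min(0),uv2.max(0)); X=P2[k]; A=np.c_[2*X[:,:2],np.ones(len(X))]
    u=np.array([np.cos(-.067),np.sin(-.067),0]); u-=n*(u@n); u/=np.linalg.norm(u); v=np.cross(n,u); a,b=(X-sp)@u,(X-sp)@v
    z=np.linalg.lstsq(np.c_[2*a,2*b,np.ones(len(a))],a*a+b*b,rcond=None)[0]; print('circle centre',(sp+z[0]*u+z[1]*v).round(4),'r',np.sqrt(z[2]+z[0]**2+z[1]**2).round(4))
E
python3 u.py v1
```

```text
edge tilt 0.276 axis offset at grasp (perp) 0.0003 top line [0.28293302 0.0196463 ] top height along axis 0.0189 n 20
tool M13 [-1.5e-03  6.0e-04 -1.0e+00] az e -0.0665 [ 0.42550447 -0.1687427   0.25485829] [ 0.56  0.47 -1.02] 11.75
tile n [-0.2786  0.0169  0.9603] tilt 0.2829 az -0.0605 N 9342 z at spot xy 0.0644514676831451 rect ((0.472331702709198, -0.1751566231250763), (0.10888034850358963, 0.10196858644485474), 86.42061614990234)
ring px 156 [ 0.4685 -0.1767  0.0628] proj spot [[312.8 263.6]]
[298 249] [323 270]
circle centre [ 0.4739 -0.1747  0.0628] r 0.0108
```

View pics/v1.png

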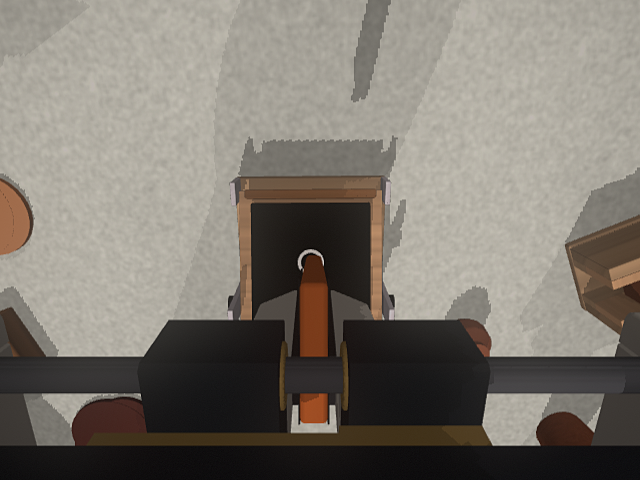

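{"op": "apply_moves", "data": {
  "commands": [
    [0,0.05,-0.02,-0.3,0],
    [0,0.06,-0.02,-0.4,0],
    [0,0.06,-0.01,-0.4,0],
    [0,0,0,-0.17,0],
    [0,0,0,0,0],
    [0,0,0,0,0]
  ]
}}

```text
clock: 12.55
position: [0.4369, -0.1721, 0.1801]
ee_rot: [0.103, 3.139, -0.0]
force: [-0.2, 0.2, -1.1]
width: 0.109
gripper_force: 40.0
```

```bash
python3 u.py v2; python3 - <<'E'
from h import *
s,im,d,c=shot('side'); cr=im[265:360,270:385]; save('side_v2',cv2.resize(cr,None,fx=6,fy=6,interpolation=cv2.INTER_CUBIC))
E
```

```text
edge tilt 0.2765 axis offset at grasp (perp) 0.0002 top line [0.28455888 0.01966399] top height along axis 0.0189 n 20
tool M13 [ 1.1e-03 -1.0e-04 -1.0e+00] az e -0.0656 [ 0.43692671 -0.17211118  0.18008691] [-0.22  0.24 -1.09] 12.55
tile n [-0.2784  0.0168  0.9603] tilt 0.2827 az -0.0602 N 12044 z at spot xy 0.06447002096010387 rect ((0.460094153881073, -0.17408126592636108), (0.10947393625974655, 0.07798747718334198), 86.12313842773438)
ring px 6 [ 0.4729 -0.1868  0.0645] proj spot [[316.3 285.1]]
```

View pics/side_v2.png

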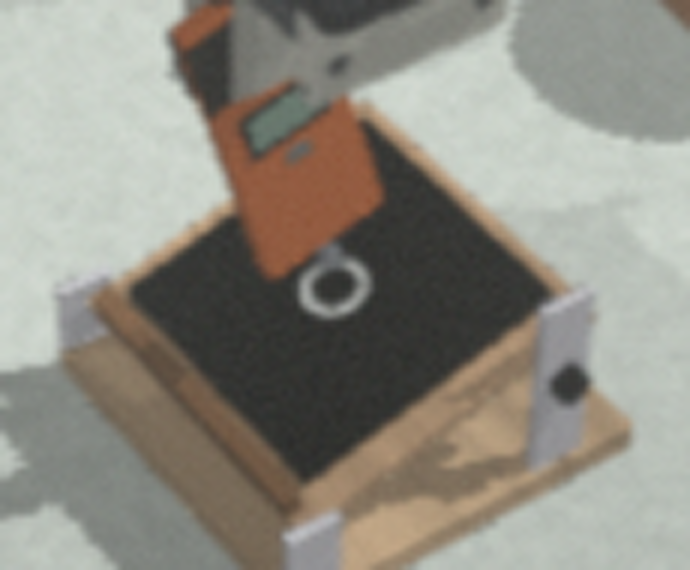

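{"op": "apply_moves", "data": {
  "commands": [
    [0,0.02,0,-0.07,0],
    [0,0.015,0,-0.06,0],
    [0,0,0,0,0],
    [0,0,0,0,0]
  ]
}}

```text
clock: 13.15
position: [0.4386, -0.1722, 0.1715]
ee_rot: [-0.104, -3.14, 0.0]
force: [-0.1, 0.8, -1.3]
width: 0.105
gripper_force: 40.0
```

{"op": "apply_moves", "data": {
  "commands": [
    [0,0.005,0,-0.03,0],
    [0,0.005,0,-0.03,0],
    [0,0,0,0,0],
    [0,0,0,0,0]
  ]
}}

```text
clock: 13.65
position: [0.4394, -0.1722, 0.1681]
ee_rot: [0.103, 3.14, -0.0]
force: [-0.8, -0.7, 0.7]
width: 0.107
gripper_force: 40.0
```

```bash
python3 u.py v3; python3 - <<'E'
from h import *
s,im,d,c=shot('side'); cr=im[280:345,280:370]; save('side_v3',cv2.resize(cr,None,fx=8,fy=8,interpolation=cv2.INTER_CUBIC)); print(s['position'],s['force'])
E
```

```text
edge tilt 0.2778 axis offset at grasp (perp) 0.0001 top line [0.28333979 0.01964214] top height along axis 0.0189 n 20
tool M13 [ 3.e-04 -0.e+00 -1.e+00] az e -0.0659 [ 0.4393748  -0.17220316  0.16805631] [-0.79 -0.69  0.69] 13.65
tile n [-0.2787  0.017   0.9602] tilt 0.283 az -0.061 N 12600 z at spot xy 0.06443963074201274 rect ((0.45621445775032043, -0.17381709814071655), (0.10934555530548096, 0.07846707850694656), 86.21702575683594)
ring px 25 [ 0.4731 -0.179   0.064 ] proj spot [[316.3 289.1]]
[296 282] [330 292]
circle centre [ 0.4737 -0.1748  0.0628] r 0.0119
[ 0.43935489 -0.17223374  0.16807227] [-0.78488918  0.0068137   1.3379428 ]
```

View pics/side_v3.png

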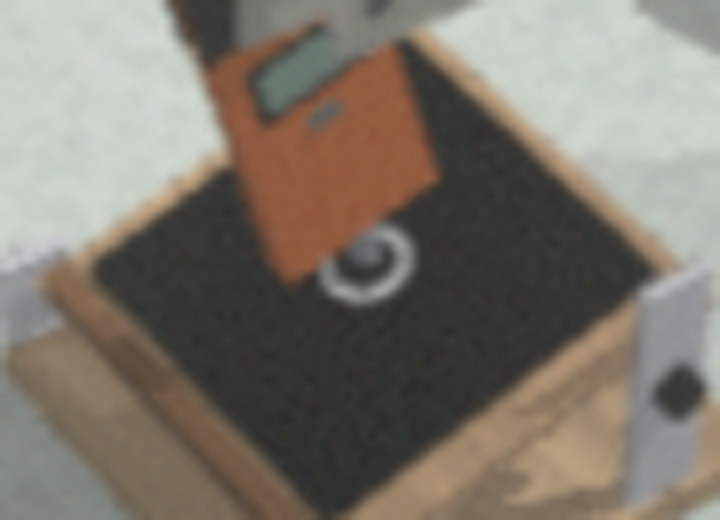

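{"op": "apply_moves", "data": {
  "commands": [
    [0,0.006,0,-0.02,0],
    [0,0.006,0,-0.02,0],
    [0,0.006,0,-0.02,0],
    [0,0,0,0,0],
    [0,0,0,0,0]
  ]
}}

```text
clock: 14.38
position: [0.4404, -0.1722, 0.1644]
ee_rot: [0.104, 3.14, -0.0]
force: [-0.4, -0.0, 3.7]
width: 0.106
gripper_force: 40.0
```

```bash
python3 u.py v4; python3 - <<'E'
from h import *
F=[];Z=[]
for i in range(10):
    s,im,d,c=shot('side'); F.append(s['force']); Z.append(s['position'])
print(np.mean(F,0),np.std(F,0),np.mean(Z,0)); cr=im[280:345,280:370]; save('side_v4',cv2.resize(cr,None,fx=8,fy=8,interpolation=cv2.INTER_CUBIC))
E
```

```text
edge tilt 0.2767 axis offset at grasp (perp) 0.0002 top line [0.28624226 0.01964145] top height along axis 0.0189 n 19
tool M13 [ 2.e-04 -0.e+00 -1.e+00] az e -0.0659 [ 0.44039948 -0.17220651  0.16442053] [-0.39 -0.02  3.69] 14.375
tile n [-0.2787  0.0169  0.9602] tilt 0.283 az -0.0604 N 12813 z at spot xy 0.06447390283177663 rect ((0.4578515291213989, -0.17396819591522217), (0.10922200977802277, 0.073039211332798), 86.34053039550781)
ring px 26 [ 0.4728 -0.1782  0.0642] proj spot [[316.2 290. ]]
[296 282] [330 292]
circle centre [ 0.4735 -0.1747  0.0627] r 0.0118
[-0.41928877 -0.46577522  3.2713503 ] [0.6623204  0.35080231 0.59851803] [ 0.44038574 -0.17219929  0.16439933]
```

```bash
python3 -c "from cell import arm; print(arm.sign_off())"
```

```text
the job is handed in; nothing more can be done
None
```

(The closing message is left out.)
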